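# Close the pressure pot and hold its key switch on

### The job

Close the lid of the small pressure pot by turning its black handwheel clockwise, in as many grips as you need, until the red pointer stands at the green mark on the lid. Then take the blue-headed key from its wooden stand, push it fully home in the keyway, rocking it a little clockwise under a light push where it sticks on the two wafers inside, and turn it a quarter turn clockwise from rest. The switch springs back, so finish still gripping the key and holding it turned, and leave the handwheel at the mark and the jars where they stand.

Things in the scene. Friction and masses are not known exactly. Their poses are not given: they have to be found in the camera images.
- pressure_pot: Fixed bench unit on a grey foot plate 160 x 285 mm (x by y); origin at the centre of its underside on the worktop, z up. A round pot with a white lid (124 mm across, top 82 mm above the worktop) stands at +y; a white console box (115 x 92 mm, top 70 mm above the worktop) with the key switch stands at -y. The unit's place and yaw vary (yaw within 0.3 rad).
- wheel_center (a point): Centre of the black handwheel over the lid, half-way up its rim, 112 mm above the worktop. Wheel: plain round rim 60 mm across and 18 mm high, upright axis, free space of 21 mm between the rim and the lid (a collar 26 mm across lies in the middle, up to 88 mm).
- handwheel (a joint): Angle of the handwheel in rad, growing clockwise as seen from above. At 0 the red pointer on the rim points along the unit's -x; at 2.6 it stands at the green mark, lid closed. Starts between 0 and 0.6, has stops at -0.2 and 3.4, and stays where it is left (about 0.08 N m to turn).
- end_mark (a point): The green mark on the lid, a radial bar 17 x 8 mm that begins 39 mm from the wheel's axis; this point is its middle, 47.5 mm from the axis.
- keyway (a point): Centre of the keyway's mouth, in the brass face of the lock plug, 70 mm above the worktop; axes as the unit's. A steel plate 50 x 50 mm lies round the plug, 2.5 mm higher, with a hole of 22 mm. The keyway goes straight down, free to 30 mm; with the lock at rest its section is 13.6 mm along the unit's x by 5.6 mm along y, with a 2 mm chamfer at the mouth.
- wafers (a point): Point in the keyway, 11 mm below its mouth, on top of the first of two sticky wafers (discs with a slot 14 x 6 mm); the second lies 16 mm down. Each stands turned 0.3 to 0.55 rad clockwise from rest, unseen, and stops the key's tip: rock the key clockwise by that much under a light push (5 to 10 N) until it drops through. It then turns with the key. A straight push takes 10 to 35 N instead.
- lock_plug (a joint): Angle of the lock plug in rad, growing clockwise as seen from above: 0 at rest, stop at 1.57 (a quarter turn, switch on). A spring returns it to 0 (0.02 N m at rest, 0.1 N m at the stop; the wafers add 0.06 N m of friction). The key has about 0.15 rad of play in the keyway, so the key must be turned a little further than the plug.
- key_stand: Fixed wooden block 50 x 40 mm, 40 mm high, on a darker foot 64 x 54 mm; the key stands upright in the slot in its top. Origin at the centre of its underside; place and yaw vary (yaw within 0.5 rad). A tall beige machine, part of the room, stands to the right of it (y below about -0.42): come from the left or from high above.
- key_head (a point): Centre of the key's blue plastic head, 26 mm wide along the key's x, 10 mm thick along y (grip across this), 30 mm high along z; the key stands upright, blade down. It lies 27 mm above the shoulder, 67 mm above the worktop at the start. The steel neck between the head and the shoulder is 12 mm high in all. The key weighs about 30 g.
- key_shoulder (a point): Underside of the key's shoulder (16 x 8 mm), on the key's axis; z points up to the head, x along the width of the blade. It rests on the stand's top at the start and on the lock plug's face (the keyway point) when the key is fully home. Below it the blade, 12 mm (x) by 4 mm (y), goes down 24 mm, square-ended (11 by 3 mm over the last 1 mm); the key fits either way round.
- small_jar: Bystander: small jar with a white lid, 31 mm across, 32 mm high; origin at the centre of its underside.
- gel_jar: Bystander: blue and white jar with black and green lid, 39 mm across, 81 mm high; origin at the centre of its underside.
- powder_jar: Bystander: white jar, 41 mm across, 66 mm high; origin at the centre of its underside.

How it is judged:
On the way, in this order (a step that is already met when the one before it is completed fails the run):
1. the handwheel's pointer is brought to the green mark (value of joint handwheel between 2.45 and 2.75 rad), for 0.3 s.
2. the key is pushed fully home in the keyway, the lock not yet turned over (z of key_shoulder in the frame of keyway below 0.004 m and horizontal distance between key_shoulder and keyway below 0.004 m and angle between key_shoulder's own z axis and vertical below 0.12 rad and value of joint lock_plug below 1 rad), for 0.1 s.
3. the key is turned a quarter turn (z of key_shoulder in the frame of keyway below 0.004 m and horizontal distance between key_shoulder and keyway below 0.004 m and angle between key_shoulder's own z axis and vertical below 0.12 rad and value of joint lock_plug above 1.3 rad), for 0.3 s.
At the end, for the whole second after the job is handed in: the handwheel is within 0.18 rad of the mark; the key is home (shoulder within 4 mm of the plug's face and of the keyway's axis, tilted less than 0.12 rad); the lock plug stands at 1.3 rad or more and the fingers still hold the key (over 1 N) (all of step 3 and value of joint handwheel between 2.42 and 2.78 rad and contact force between the fingers and key above 1 N); the arm keeps its last pose, push and grip.
It fails at once if a bystander jar is moved more than 20 mm or tipped (distance of any of small_jar, gel_jar, powder_jar from where it was at the start of the episode above 0.02 m or angle between any of small_jar, gel_jar, powder_jar's own z axis and vertical above 0.35 rad).
It fails at once if the lock is turned far round without the key home in it (value of joint lock_plug above 1 rad and z of key_shoulder in the frame of keyway above 0.008 m).
It also fails if it takes over 64 s, if anything falls off the work surface, if the arm or the gripper's body presses on something with over 40 N, if the wrist force passes 120 N, or if a joint passes its speed limit or range.

### The arm

A 7-joint arm with a two-finger parallel gripper is mounted at the origin on a cart in front of the work surface, level with it; the furniture and walls round the work are solid. World frame = base frame: x ahead of the robot, y to its left, z up, the work surface at z = 0. Lengths are in m, angles in rad, forces in N, time in s.
With the tool pointing down it reaches from about 0.35 to 0.9 m from the base axis. Payload 8.1 kg.
Tool frame: the origin (TCP) lies midway between the tips of the shut fingers; the grasp point (between the pads) lies 19 mm behind it (arm.hold_point_z is the distance from the TCP to the grasp point, in m); z points along the fingers, y is the direction in which the jaws open and shut (so a half turn about z gives the same grasp; the last joint's range is limited). The gripper opens to 92 mm and grips with 3 to 60 N. Pads are 19 mm wide; open, the fingers measure 130 mm over their backs; the gripper's body (75 mm by 190 mm) begins 47 mm behind the grasp point.
Start: joints at [1.172, 0.434, 0.025, 1.573, -0.012, 1.134, -0.075], TCP at [0.182, -0.598, 0.227] pointing down, gripper open.
Joint ranges: [-2.62, 2.62], [-0.44, 2.09], [-1.27, 1.32], [0.08, 2.57], [-1.32, 4.46], [0.12, 2], [-2.74, 2.74]. Speed limits (rad/s): [2.22, 2.22, 3.01, 3.01, 3.14, 3.14, 3.14].

### API

Orientations are given as a rotation vector (axis times angle).
In Python, from cell import arm gives the robot as it stands.
- The arm moves only by the shell command python3 -m pendant 'ROWS' [FORCE]. ROWS is JSON, a list of rows, each a list of 3 entries, a list of its own where there are three numbers: the shift along the tool's x, y, z in m, then the turn, a rotation vector about the tool's x, y, z in degrees, then the finger opening in m, from 0 to 0.0918. A call has 1 to 10 rows; each row shifts and turns the commanded pose from where the row before left it, along the tool's axes as they then stand; what a row does not reach is not made up. A row lasts 1/8 s, in which the tool goes at most 62.5 mm and 10.7 degrees, less where a joint would pass 70% of its speed; a pose out of reach is approached as far as the arm can. A call with a gripper value outside its range is refused whole. The fingers move at their own pace and stop on an object; FORCE is the grip in N (left out, the last holds). Time passes only in rows, so rows that do not move let the fingers close. It gives the time, the measured TCP pose, the force and the opening at its end, in the units of the state.
- arm.observe(): the state, without advancing time (a new reading comes with each control period).
- arm.get_image(name): name is "scene" or "top"; returns (picture, depth): 400x640x3 uint8, red, green, blue; 400x640 float32, m along the optical axis (not along the pixel's ray), 0 where there is no reading.
- arm.camera_params(name): a dict with "fovy" (degrees; the focal length in pixels is half the picture's height over the tangent of half this angle, whatever the lens; pixels are square), "cx", "cy" (the principal point, pixels), "rvec" (rotation vector, rad) and "tvec" (3), from world to camera coordinates, as OpenCV has them. Camera axes: x right, y down, z forward; pixel columns grow to the right and rows downward; lengths in m; the calibration is good to about 2 mm. A picture is of the moment at which its call begins. camera_params takes no time and is no camera call.
- arm.sign_off(): hands the job in, once; it reports no verdict.
Trained networks look in the newest picture that a camera, given by its name, has taken for a name from the list of things; names that differ only in an ending like _2 or _b are one class to them, and where a whole thing is asked for, a point or a joint stands for the part that bears it (a point fixed in the world has none). Each returns a list of dicts, best first, with "conf" (0 to 1); they miss things now and then, are a little off and sometimes report something else, mostly with a low value. They report only what shows in the picture. A call takes as long as a camera call.
- arm.look_for(camera, label): "rect" ([centre column, centre row, width, height] in pixels, round what is visible of it).
- arm.masks_of(camera, label): "pixels" (400x640 bool, what is visible of it) and "rect" ([centre column, centre row, width, height] in pixels, round what is visible of it).
The state is a dict: "clock": time; "joints": joint angles; "dq": joint speeds; "joint_efforts": joint torques, N m; "position": TCP position; "ee_rot": TCP orientation; "force": force on the tool from outside, world axes, zero at the start; "ft_torque": the same for the moment, N m; "width": opening from 0.0 (shut) to 1.0 (fully open).
Only numpy, scipy, OpenCV 4.12 (cv2) and the standard library are available. Lean on these libraries where they do the work, as an engineer would, in place of code of your own. Each camera call takes 0.05 s, during which the arm holds its last target.

## Working session

There is one attempt and no reset: what is moved stays moved. The work goes in short steps, Python scripts to look and compute and a shell command to move; the robot and the scene stay as the last step left them, time stands still between calls to the robot, and variables do not carry over. Pictures are saved under pics/ and viewed, and the job is handed in when it is done.

```bash
ls; mkdir -p pics
python3 - <<'E'
from cell import arm
import cv2,numpy as np
print(arm.observe())
for n in("scene","top"):
    p,d=arm.get_image(n); cv2.imwrite(f"pics/{n}0.png",p[:,:,::-1]); np.save(f"{n}_d.npy",d); print(n,arm.camera_params(n))
E
```

```text
pics
{'clock': 0.0, 'joints': array([ 1.1724    ,  0.43521905,  0.02497815,  1.57410071, -0.0115761 ,
        1.13398345, -0.07510825]), 'dq': array([ 0.00079277,  0.00046362, -0.00050238,  0.00048999, -0.00031851,
       -0.00065064,  0.00105638]), 'joint_efforts': array([ 1.52522152e-03, -6.67848802e+01,  9.85013992e-01, -3.14457893e+01,
       -6.07696990e-02,  4.30173066e-02,  2.08564888e-04]), 'position': array([ 0.18197501, -0.59738994,  0.22594608]), 'ee_rot': array([-3.10581335e+00, -4.62607519e-01,  6.17974131e-04]), 'force': array([-1.05064603, -1.11407388,  0.16048061]), 'ft_torque': array([ 0.00670837,  0.00249337, -0.0537588 ]), 'width': 0.9991309298450745}
scene {'fovy': 44.62025375667663, 'cx': 321.7786964108704, 'cy': 196.8354059296339, 'rvec': array([ 1.89539467, -1.05923736,  0.56772475]), 'tvec': array([-0.34751852,  0.34004329,  0.72040712])}
top {'fovy': 56.57539965548377, 'cx': 322.81032360231495, 'cy': 206.30529466486075, 'rvec': array([ 2.1440375 , -2.17711058,  0.15812638]), 'tvec': array([-0.01513763,  0.62276798,  1.01493118])}
```

View pics/scene0.png

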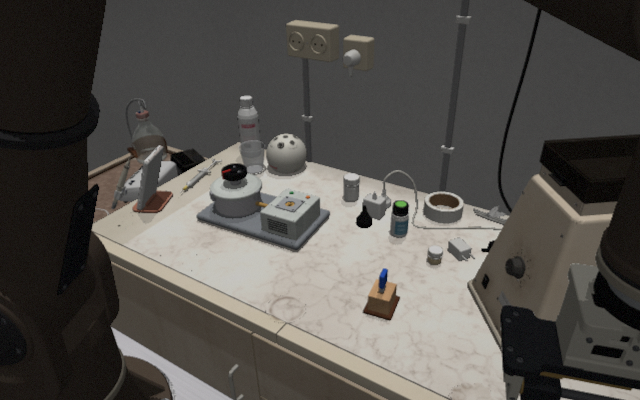

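View pics/top0.png

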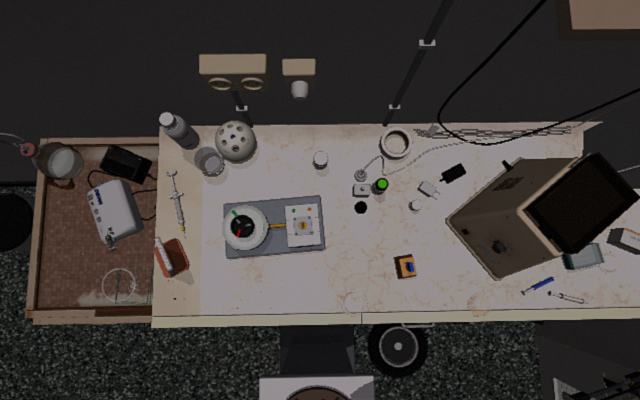

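The scene view shows the pot at about (235,195), the console at (290,213) and the key stand at (381,295). In the top view the wheel is at about (243,227), the keyway at (303,225) and the key at (408,266). Next I'll measure these.

```bash
cat > h.py <<'E'
from cell import arm
import cv2,numpy as np
def cam(n):
    c=arm.camera_params(n); f=200/np.tan(np.radians(c['fovy'])/2)
    K=np.array([[f,0,c['cx']],[0,f,c['cy']],[0,0,1]]); R=cv2.Rodrigues(np.array(c['rvec']))[0]; return K,R,np.array(c['tvec'])
def onz(n,uv,z):
    K,R,t=cam(n); uv=np.atleast_2d(uv).astype(float)
    r=(np.linalg.inv(K)@np.c_[uv,np.ones(len(uv))].T).T@R; o=-R.T@t
    return o+r*((z-o[2])/r[:,2])[:,None]
def dep(n,d,mask=None):
    K,R,t=cam(n); v,u=np.nonzero(mask if mask is not None else d>0); z=d[v,u]; ok=z>0;v,u,z=v[ok],u[ok],z[ok]
    P=(np.linalg.inv(K)@np.c_[u,v,np.ones(len(u))].T).T*z[:,None]; return (P-t)@R,np.c_[u,v]
def proj(n,P):
    K,R,t=cam(n); q=(K@(R@np.atleast_2d(P).T+t[:,None])).T; return q[:,:2]/q[:,2:]
E
python3 - <<'E'
from h import *
for n in("top","scene"):
    p,d=arm.get_image(n)
    for l in("pressure_pot","handwheel","end_mark","keyway","lock_plug","key_head","key_stand","small_jar","gel_jar","powder_jar"):
        try:
            r=arm.masks_of(n,l)
            for x in r[:2]:
                P,_=dep(n,d,x['pixels']); print(n,l,round(x['conf'],2),np.round(x['rect'],1),np.round(np.median(P,0),3),np.round(P.max(0),3))
        except Exception as e: print(l,e)
p,d=arm.get_image("top")
cv2.imwrite("pics/tz.png",cv2.resize(p[185:270,215:335,::-1],None,fx=6,fy=6,interpolation=cv2.INTER_CUBIC))
cv2.imwrite("pics/kz.png",cv2.resize(p[240:290,380:440,::-1],None,fx=8,fy=8,interpolation=cv2.INTER_CUBIC))
p,d=arm.get_image("scene")
cv2.imwrite("pics/sz.png",cv2.resize(p[155:255,190:335,::-1],None,fx=5,fy=5,interpolation=cv2.INTER_CUBIC))
E
```

```text
top pressure_pot 0.87 [274.5 226.5 104.4  63.3] [0.564 0.119 0.068] [0.662 0.273 0.126]
top end_mark 0.64 [271.1 228.3 104.9  65.2] [0.563 0.119 0.069] [0.657 0.271 0.126]
top keyway 0.68 [274.4 226.9 103.1  62.1] [0.565 0.119 0.069] [0.662 0.271 0.126]
top lock_plug 0.41 [415.5 205.4   9.7  12.1] [ 0.624 -0.291  0.03 ] [ 0.639 -0.279  0.036]
top key_head 0.66 [274.2 228.6 103.1  63.2] [0.563 0.119 0.069] [0.657 0.264 0.126]
top key_head 0.55 [409.4 266.   11.5   9. ] [ 0.45  -0.255  0.078] [ 0.462 -0.252  0.085]
top key_stand 0.55 [404.7 267.9  25.2  21.6] [ 0.451 -0.248  0.038] [ 0.482 -0.228  0.081]
top key_stand 0.35 [303.9 226.3   1.    9.2] [0.568 0.033 0.068] [0.575 0.039 0.072]
top small_jar 0.7 [273.1 226.6 104.5  63.4] [0.564 0.119 0.069] [0.66  0.27  0.126]
top gel_jar 0.76 [379.6 185.4  16.9  19.2] [ 0.672 -0.183  0.078] [ 0.694 -0.168  0.085]
top powder_jar 0.65 [321.8 158.5  15.3  17. ] [ 0.752 -0.019  0.064] [0.794 0.002 0.07 ]
scene pressure_pot 0.93 [262.4 204.8 130.4  85.7] [0.534 0.112 0.051] [0.77  0.363 0.125]
scene pressure_pot 0.61 [350.6 185.8  21.3  25.8] [ 0.744 -0.027  0.048] [0.847 0.004 0.07 ]
scene handwheel 0.94 [233.1 172.1  21.6  14. ] [0.558 0.183 0.119] [0.77  0.359 0.125]
scene end_mark 0.98 [261.9 208.1 138.7  90. ] [0.534 0.113 0.052] [0.736 0.333 0.125]
scene keyway 0.56 [264.6 207.  133.9  86.4] [0.534 0.112 0.053] [0.77  0.363 0.125]
scene key_head 0.71 [383.9 278.4   6.9  23.6] [ 0.443 -0.262  0.072] [ 0.554 -0.219  0.085]
scene key_stand 0.85 [380.1 298.5  40.6  38. ] [ 0.429 -0.268  0.029] [ 0.484 -0.235  0.044]
scene key_stand 0.25 [232.6 171.4  24.9  16.2] [0.56  0.187 0.118] [0.77  0.393 0.125]
scene small_jar 0.67 [433.1 254.1  18.3  18.1] [ 0.617 -0.297  0.026] [ 0.655 -0.273  0.036]
scene gel_jar 0.7 [398.4 218.8  18.1  40.2] [ 0.665 -0.193  0.05 ] [ 0.805 -0.121  0.085]
scene powder_jar 0.83 [351.1 185.2  16.2  31.2] [ 0.744 -0.027  0.047] [ 0.777 -0.004  0.07 ]
```

View pics/tz.png

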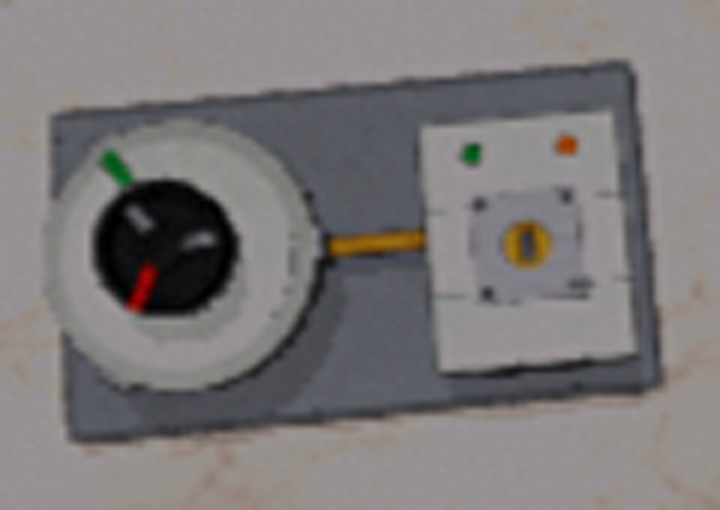

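View pics/kz.png

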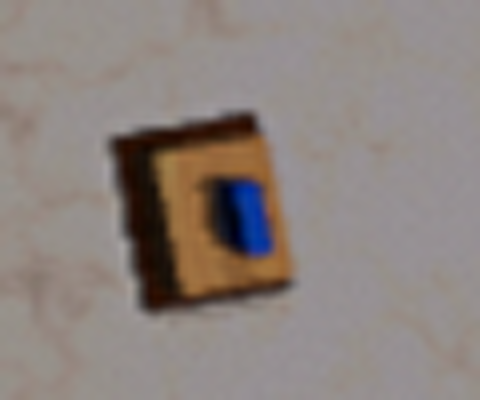

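View pics/sz.png

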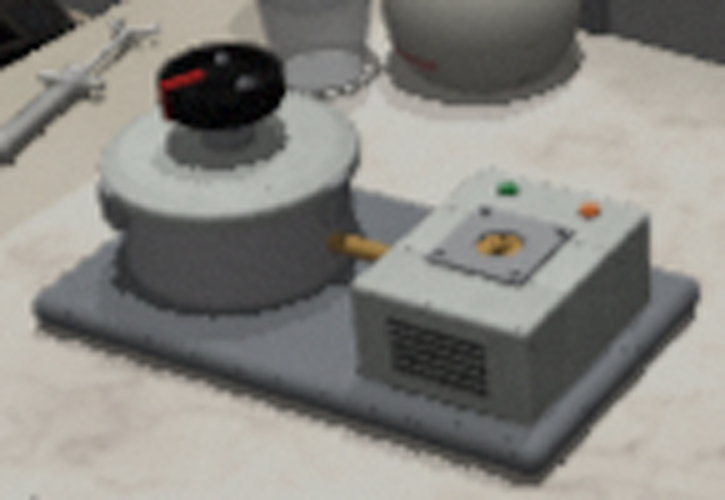

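The top view shows the unit yawed about +0.09 rad. The wheel is at (243,226), the red pointer is towards the bottom, the green mark is at upper left, and the brass plug is at (302.5,225.5). Now I'll take precise measurements by colour.

```bash
cat > meas.py <<'E'
from h import *
def cen(m,w=None):
    v,u=np.nonzero(m); return np.array([u.mean(),v.mean()]),len(u)
def msk(p,kind,box):
    hsv=cv2.cvtColor(p,cv2.COLOR_RGB2HSV).astype(int); h,s,v=[hsv[...,i] for i in range(3)]
    m={'red':((h<8)|(h>172))&(s>150)&(v>80),'green':(h>50)&(h<85)&(s>120)&(v>50),'brass':(h>15)&(h<30)&(s>150)&(v>80),'blue':(h>105)&(h<130)&(s>150)&(v>40),'black':(v<45)}[kind]
    b=np.zeros_like(m); x0,y0,x1,y1=box; b[y0:y1,x0:x1]=1; return m&b
E
python3 - <<'E'
from meas import *
p,d=arm.get_image("top")
def f(kind,box,z,n="top"):
    c,k=cen(msk(p,kind,box)); P=onz(n,c,z)[0]; print(n,kind,c.round(2),k,P.round(4)); return P
r=f('red',(225,205,262,245),.121); g=f('green',(225,205,245,220),.082); b=f('brass',(294,216,312,236),.070); 
m=msk(p,'blue',(400,255,420,280)); bl=f('blue',(400,255,420,280),.08)
P,uv=dep("top",d,(d>0)); 
# wheel top
w=P[(P[:,2]>.112)&(P[:,0]>.5)&(P[:,0]<.65)&(P[:,1]>.1)&(P[:,1]<.26)]; print("wheel",len(w),w.mean(0),w.min(0),w.max(0))
w2=w[:,:2].astype(np.float32); print(cv2.minEnclosingCircle(w2))
k=P[(P[:,2]>.045)&(abs(P[:,0]-.45)<.05)&(abs(P[:,1]+.255)<.05)]; print("key",k.round(4))
c=P[(P[:,2]>.064)&(P[:,2]<.08)&(abs(P[:,0]-.57)<.09)&(abs(P[:,1]-.035)<.07)]; print("console",cv2.minAreaRect(c[:,:2].astype(np.float32)),np.median(c[:,2]))
s=P[(P[:,2]>.03)&(P[:,2]<.045)&(abs(P[:,0]-.45)<.05)&(abs(P[:,1]+.255)<.05)]; print("stand",cv2.minAreaRect(s[:,:2].astype(np.float32)))
f2=P[(P[:,2]>.005)&(P[:,2]<.03)&(abs(P[:,0]-.57)<.15)&(abs(P[:,1]-.11)<.2)]; print("foot",cv2.minAreaRect(f2[:,:2].astype(np.float32)),np.median(f2[:,2]))
p,d=arm.get_image("scene")
c,k=cen(msk(p,'blue',(370,260,400,300)));print("scene blue",c,onz("scene",c,.067))
c,k=cen(msk(p,'brass',(280,195,300,212)));print("scene brass",c,k,onz("scene",c,.07))
c,k=cen(msk(p,'red',(215,160,250,185)));print("scene red",c,k,onz("scene",c,.121))
E
```

```text
top red [238.16 232.63] 19 [0.5463 0.1971 0.121 ]
top green [233.79 212.5 ] 14 [0.6036 0.218  0.082 ]
top brass [302.23 225.  ] 31 [0.5678 0.0331 0.07  ]
top blue [410.76 266.86] 29 [ 0.4498 -0.2577  0.08  ]
wheel 357 [0.56378312 0.19041161 0.11821642] [0.53495383 0.16141898 0.11200785] [0.59262943 0.21901685 0.12578536]
((0.5640438199043274, 0.19066500663757324), 0.03024478256702423)
key [[ 0.4623 -0.2577  0.0513]
 [ 0.4625 -0.2568  0.0665]
 [ 0.4599 -0.2514  0.0658]
 [ 0.4601 -0.2519  0.0751]
 [ 0.4602 -0.2532  0.0806]
 [ 0.4601 -0.2561  0.0801]
 [ 0.46   -0.2592  0.0784]
 [ 0.4568 -0.2529  0.0475]
 [ 0.4571 -0.252   0.0627]
 [ 0.4574 -0.2516  0.0758]
 [ 0.4575 -0.253   0.0811]
 [ 0.4576 -0.2548  0.0848]
 [ 0.4574 -0.2585  0.0807]
 [ 0.4574 -0.261   0.0813]
 [ 0.4544 -0.2526  0.0597]
 [ 0.4547 -0.2524  0.0719]
 [ 0.4547 -0.2542  0.0759]
 [ 0.4548 -0.2558  0.0804]
 [ 0.4548 -0.2585  0.0802]
 [ 0.4548 -0.2609  0.0815]
 [ 0.4515 -0.2533  0.0561]
 [ 0.4519 -0.2533  0.0677]
 [ 0.4521 -0.2536  0.0778]
 [ 0.4522 -0.2553  0.0817]
 [ 0.4522 -0.2579  0.0821]
 [ 0.4522 -0.2602  0.0837]
 [ 0.4
[... 806 characters left out ...]
, 0.03351249545812607), (0.11518588662147522, 0.09203039854764938), 4.5237321853637695) 0.07018902985735075
stand ((0.4492800235748291, -0.25794607400894165), (0.05003565549850464, 0.04098176211118698), 9.476156234741211)
foot ((0.5716614127159119, 0.10952194035053253), (0.38776904344558716, 0.29033637046813965), 86.72257995605469) 0.018449135961382753
scene blue [382.90196078 278.24509804] [[ 0.45084166 -0.25957997  0.067     ]]
scene brass [nan nan] 0 [[nan nan nan]]
scene red [225.76470588 170.52941176] 17 [[0.54806807 0.1985283  0.121     ]]meas.py:3: RuntimeWarning: Mean of empty slice.
  v,u=np.nonzero(m); return np.array([u.mean(),v.mean()]),len(u)
  ret = ret.dtype.type(ret / rcount)
```

Wheel centre is (0.564,0.1905), with the pointer about 2.17 rad short of the mark. The key is at (0.450,-0.258) with yaw about 0.165, and the plug is at (0.568,0.033). I'll start towards the wheel, moving left first to clear the machine.

```bash
cat > go.py <<'E'
from h import *
import sys
from scipy.spatial.transform import Rotation as Ro
def yawR(y): return np.column_stack([[np.cos(y),np.sin(y),0],[np.sin(y),-np.cos(y),0],[0,0,-1]])
def state():
    s=arm.observe(); R=Ro.from_rotvec(s['ee_rot']).as_matrix(); return s,np.array(s['position']),R
def to(x,y,z,yaw=None):
    s,p,R=state(); d=R.T@(np.array([x,y,z])-p)*1000
    print("clk",round(s['clock'],2),"p",(p*1000).round(1),"yaw",round(np.arctan2(R[1,0],R[0,0]),4),"tilt",np.degrees(R[:2,2]).round(2),"j7",round(s['joints'][6],3),"F",np.round(s['force'],1),"T",np.round(s['ft_torque'],2),"w",round(s['width']*91.8,1))
    print("shift mm",d.round(1)); 
    if yaw is not None: print("turn deg",np.degrees(Ro.from_matrix(R.T@yawR(yaw)).as_rotvec()).round(2))
if __name__=="__main__":
    a=[float(eval(v)) for v in sys.argv[1:]]; to(*a)
E
python3 go.py .22 -.3 .24
python3 - <<'E'
from meas import *
p,d=arm.get_image("top")
hsv=cv2.cvtColor(p,cv2.COLOR_RGB2HSV)
c=lambda x,y:((x+.5)/6-.5+215,(y+.5)/6-.5+185)
Q=onz("top",[c(52,115),c(630,63),c(660,388),c(75,438)],.010)
print(Q.round(4),Q.mean(0))
for a,b in((0,1),(3,2)): v=Q[a]-Q[b]; print(np.linalg.norm(v),np.arctan2(-v[0],v[1]))
for a,b in((0,3),(1,2)): v=Q[a]-Q[b]; print(np.linalg.norm(v),np.arctan2(v[1],v[0]))
E
```

```text
clk 1.4 p [ 182.1 -597.9  226.7] yaw 0.2957 tilt [-0. -0.] j7 -0.075 F [0.9 0.2 0.2] T [-0.   -0.03  0.06] w 91.9
shift mm [ 123.  -273.9  -13.3]
[[ 0.6382  0.2651  0.01  ]
 [ 0.6599 -0.0162  0.01  ]
 [ 0.5017 -0.0283  0.01  ]
 [ 0.4824  0.2513  0.01  ]] [0.570561   0.11798054 0.01      ]
0.2821925252490998 0.0769099023747517
0.2802025518333613 0.06868670622785226
0.1564210467731336 0.08857625939927849
0.15871463277902711 0.07580965853666775
```

```bash
python3 -m pendant '[[[0.02,-0.046,-0.003],[0,0,0],0.0918],[[0.02,-0.046,-0.003],[0,0,0],0.0918],[[0.02,-0.046,-0.003],[0,0,0],0.0918],[[0.02,-0.046,-0.003],[0,0,0],0.0918],[[0.02,-0.046,0],[0,0,0],0.0918],[[0.02,-0.046,0],[0,0,0],0.0918]]'; python3 go.py .564 .1905 .20
```

```text
clock: 2.2
position: [0.2167, -0.2974, 0.239]
ee_rot: [3.106, 0.463, 0.001]
force: [1.6, 0.1, -0.2]
width: 1.001
clk 2.2 p [ 216.7 -297.4  239. ] yaw 0.2957 tilt [ 0.03 -0.04] j7 -0.479 F [ 1.6  0.1 -0.2] T [ 0.   -0.11 -0.05] w 91.9
shift mm [ 474.4 -365.5   38.8]
```

```bash
python3 -m pendant '[[[0.0474,-0.0365,0],[0,0,0],0.0918],[[0.0474,-0.0365,0],[0,0,0],0.0918],[[0.0474,-0.0365,0],[0,0,0],0.0918],[[0.0474,-0.0365,0],[0,0,0],0.0918],[[0.0474,-0.0365,0],[0,0,0],0.0918],[[0.0474,-0.0365,0],[0,0,0],0.0918],[[0.0474,-0.0365,0],[0,0,0],0.0918],[[0.0474,-0.0365,0],[0,0,0],0.0918],[[0.0474,-0.0365,0],[0,0,0],0.0918],[[0.0474,-0.0365,0],[0,0,0],0.0918]]'; python3 go.py .564 .1905 .20 3.0; python3 -c "
from cell import arm
print(arm.observe()['joints'].round(2))"
```

```text
clock: 3.45
position: [0.5648, 0.1898, 0.2386]
ee_rot: [3.107, 0.461, 0.0]
force: [0.5, -0.5, -0.2]
width: 0.998
clk 3.45 p [564.8 189.8 238.6] yaw 0.2949 tilt [ 0.02 -0.02] j7 -1.937 F [ 0.5 -0.5 -0.2] T [-0.   -0.08 -0.06] w 91.6
shift mm [-0.6 -1.  38.6]
turn deg [ 2.0000e-02  3.0000e-02 -1.5499e+02]
[ 0.01  0.45 -0.62  1.59  0.28  1.19 -1.94]
```

```bash
python3 -m pendant '[[[0,0,0],[0,0,-10.5],0.0918],[[0,0,0],[0,0,-10.5],0.0918],[[0,0,0],[0,0,-10.5],0.0918],[[0,0,0],[0,0,-10.5],0.0918],[[0,0,0],[0,0,-10.5],0.0918],[[0,0,0],[0,0,-10.5],0.0918],[[0,0,0],[0,0,-10.5],0.0918]]'; python3 go.py .564 .1905 .20 3.0; python3 -c "
from cell import arm
print(arm.observe()['joints'].round(2))"
```

```text
clock: 4.32
position: [0.5637, 0.1882, 0.2387]
ee_rot: [2.206, 2.236, -0.0]
force: [-0.9, -0.0, 0.1]
width: 1.001
clk 4.33 p [563.7 188.2 238.7] yaw 1.5842 tilt [ 0.01 -0.01] j7 -0.786 F [-0.9 -0.   0.1] T [-0.03 -0.1   0.  ] w 91.9
shift mm [ 2.3  0.3 38.7]
turn deg [-0.000e+00  2.000e-02 -8.112e+01]
[ 0.19  0.53 -0.92  1.58  0.44  1.25 -0.79]
```

```bash
python3 -m pendant '[[[0,0,0],[0,0,-10.2],0.0918],[[0,0,0],[0,0,-10.2],0.0918],[[0,0,0],[0,0,-10.2],0.0918],[[0,0,0],[0,0,-10.2],0.0918]]'; python3 go.py .564 .1905 .20 3.0; python3 -c "
from cell import arm
print(arm.observe()['joints'].round(2))"; python3 -m pendant '[[[0,0,0],[0,0,-10.2],0.0918],[[0,0,0],[0,0,-10.2],0.0918],[[0,0,0],[0,0,-10.2],0.0918],[[0,0,0],[0,0,-10.2],0.0918]]'; python3 go.py .564 .1905 .105 3.0; python3 -c "
from cell import arm
print(arm.observe()['joints'].round(2))"
```

```text
clock: 4.82
position: [0.5637, 0.1881, 0.2387]
ee_rot: [1.289, 2.865, -0.0]
force: [-0.0, -0.4, 0.6]
width: 0.998
clk 4.83 p [563.7 188.1 238.7] yaw 2.2959 tilt [ 0.01 -0.01] j7 -0.164 F [-0.  -0.4  0.6] T [ 0.04 -0.15  0.  ] w 91.6
shift mm [ 1.6  1.8 38.7]
turn deg [-1.000e-02  1.000e-02 -4.034e+01]
[ 0.28  0.6  -1.09  1.57  0.55  1.3  -0.16]
clock: 5.32
position: [0.5638, 0.1881, 0.2386]
ee_rot: [-0.21, -3.134, 0.0]
force: [0.0, 0.0, -0.1]
width: 1.002
clk 5.33 p [563.8 188.1 238.6] yaw 3.008 tilt [-0.01 -0.01] j7 0.477 F [ 0.   0.  -0.1] T [ 0.15 -0.14  0.03] w 92.0
shift mm [1.000e-01 2.400e+00 1.336e+02]
turn deg [-0.01 -0.01  0.46]
[ 0.33  0.67 -1.21  1.57  0.63  1.35  0.48]
```

```bash
python3 -m pendant '[[[0,0.0024,0.036],[0,0,0],0.0918],[[0,0,0.036],[0,0,0],0.0918],[[0,0,0.036],[0,0,0],0.0918],[[0,0,0.035],[0,0,0],0.0918],[[0,0,0],[0,0,0],0.0918]]' 30; python3 go.py .564 .1905 .095 3.0; python3 -c "
from h import *
p,d=arm.get_image('scene'); cv2.imwrite('pics/w1.png',cv2.resize(p[80:280,130:370,::-1],None,fx=3,fy=3))
print(arm.observe()['joints'].round(2))"
```

```text
clock: 5.95
position: [0.5627, 0.1894, 0.0934]
ee_rot: [-0.218, -3.13, 0.004]
force: [-0.2, 0.4, 0.5]
width: 1.002
clk 5.95 p [562.7 189.4  93.4] yaw 3.0026 tilt [-0.23 -0.13] j7 0.347 F [-0.2  0.4  0.5] T [ 0.07 -0.17 -0.03] w 92.0
shift mm [-1.1  1.2 -1.6]
turn deg [-0.16 -0.21  0.15]
[ 0.27  0.8  -1.1   1.73  0.79  1.13  0.35]
```

View pics/w1.png

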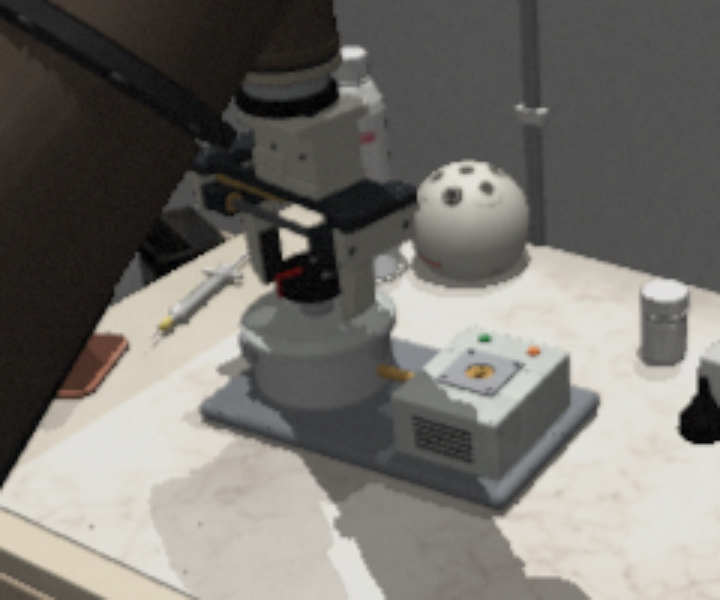

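The fingers straddle the rim, one on each side of the black wheel at about (315,275) in the crop. Close.

```bash
python3 -m pendant '[[[0,0,0],[0,0,0],0.0],[[0,0,0],[0,0,0],0.0],[[0,0,0],[0,0,0],0.0],[[0,0,0],[0,0,0],0.0],[[0,0,0],[0,0,0],0.0],[[0,0,0],[0,0,0],0.0]]' 30; python3 go.py .564 .1905 .095 3.0
```

```text
clock: 6.75
position: [0.564, 0.1892, 0.0961]
ee_rot: [0.22, 3.134, -0.004]
force: [-1.3, -5.5, 6.0]
width: 0.647
clk 6.75 p [564.  189.2  96.1] yaw 3.0017 tilt [ 0.01 -0.16] j7 0.347 F [-1.3 -5.5  6. ] T [-1.34  0.18  0.03] w 59.4
shift mm [0.2 1.3 1.1]
turn deg [-0.16  0.03  0.1 ]
```

```bash
python3 -m pendant '[[[0,0,0],[0,0,5],0.0],[[0,0,0],[0,0,10],0.0],[[0,0,0],[0,0,10],0.0],[[0,0,0],[0,0,10],0.0],[[0,0,0],[0,0,10],0.0],[[0,0,0],[0,0,10],0.0],[[0,0,0],[0,0,5],0.0]]' 30; python3 go.py .564 .1905 .095 3.0; python3 -c "
from h import *
p,d=arm.get_image('scene'); cv2.imwrite('pics/w2.png',cv2.resize(p[130:230,180:300,::-1],None,fx=6,fy=6))
print(arm.observe()['joints'].round(2))"
```

```text
clock: 7.62
position: [0.5644, 0.1896, 0.0961]
ee_rot: [1.761, 2.599, -0.002]
force: [1.3, -3.4, 2.6]
width: 0.646
clk 7.62 p [564.4 189.6  96.1] yaw 1.9506 tilt [ 0.05 -0.11] j7 -0.563 F [ 1.3 -3.4  2.6] T [-0.84  0.01  0.04] w 59.3
shift mm [ 1.  -0.   1.1]
turn deg [-6.000e-02  1.100e-01 -6.013e+01]
[ 0.15  0.69 -0.86  1.74  0.61  1.01 -0.57]
```

View pics/w2.png

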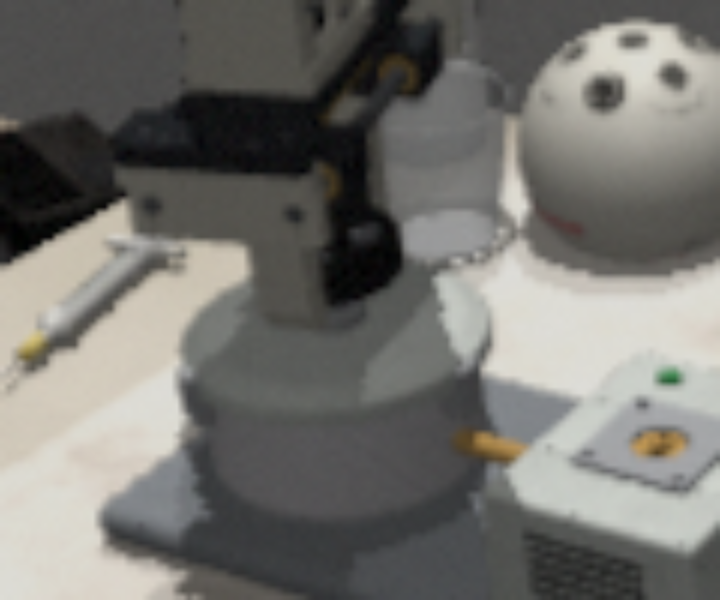

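The fingers hide the pointer, but the tool turned 60.2° with the grip unchanged. I'll turn the remaining 64.3°.

```bash
python3 -m pendant '[[[0,0,0],[0,0,5],0.0],[[0,0,0],[0,0,10],0.0],[[0,0,0],[0,0,10],0.0],[[0,0,0],[0,0,10],0.0],[[0,0,0],[0,0,10],0.0],[[0,0,0],[0,0,10],0.0],[[0,0,0],[0,0,9.3],0.0],[[0,0,0],[0,0,0],0.0],[[0,0,0],[0,0,0],0.0]]' 30; python3 go.py .564 .1905 .095 3.0; python3 -m pendant '[[[0,0,0],[0,0,0],0.0918],[[0,0,0],[0,0,0],0.0918],[[0,0,0],[0,0,0],0.0918],[[0,0,0],[0,0,0],0.0918],[[0,0,-0.04],[0,0,0],0.0918],[[0,0,-0.05],[0,0,0],0.0918],[[0,0,-0.05],[0,0,0],0.0918]]'; python3 go.py .45 -.258 .22 3.307
```

```text
clock: 8.8
position: [0.5649, 0.1895, 0.0961]
ee_rot: [2.871, 1.271, 0.001]
force: [2.3, -5.5, 2.5]
width: 0.643
clk 8.8 p [564.9 189.5  96.1] yaw 0.8334 tilt [ 0.07 -0.08] j7 -1.514 F [ 2.3 -5.5  2.5] T [-0.72 -0.18 -0.04] w 59.0
shift mm [ 0.1 -1.3  1.1]
turn deg [ 5.0000e-02  1.2000e-01 -1.2414e+02]
clock: 9.68
position: [0.5636, 0.1909, 0.2371]
ee_rot: [-2.872, -1.272, 0.001]
force: [0.3, 0.2, -0.3]
width: 0.997
clk 9.68 p [563.6 190.9 237.1] yaw 0.8338 tilt [-0.03  0.01] j7 -1.417 F [ 0.3  0.2 -0.3] T [-0.02 -0.15  0.03] w 91.5
shift mm [-408.7  217.6   17.1]
turn deg [-3.0000e-02 -2.0000e-02 -1.4171e+02]
```

```bash
python3 -m pendant '[[[-0.051,0.0272,0],[0,0,0],0.0918],[[-0.051,0.0272,0],[0,0,0],0.0918],[[-0.051,0.0272,0],[0,0,0],0.0918],[[-0.051,0.0272,0],[0,0,0],0.0918],[[-0.051,0.0272,0],[0,0,0],0.0918],[[-0.051,0.0272,0],[0,0,0],0.0918],[[-0.051,0.0272,0],[0,0,0],0.0918],[[-0.051,0.0272,0],[0,0,0],0.0918]]'; python3 go.py .45 -.258 .2 3.307
python3 - <<'E'
from meas import *
print(arm.observe()['joints'].round(2))
p,d=arm.get_image("top")
for k,b,z in(('red',(225,205,262,245),.121),('green',(225,195,245,218),.082)):
    c,n=cen(msk(p,k,b)); P=onz("top",c,z)[0]; v=P[:2]-[.564,.1905]; print(k,n,P.round(4),"ang",np.arctan2(v[1],v[0]))
cv2.imwrite("pics/tz2.png",cv2.resize(p[185:270,215:335,::-1],None,fx=6,fy=6,interpolation=cv2.INTER_CUBIC))
E
```

```text
clock: 10.68
position: [0.45, -0.2592, 0.236]
ee_rot: [2.872, 1.272, 0.001]
force: [0.3, 0.8, 0.2]
width: 0.997
clk 10.68 p [ 450.  -259.2  236. ] yaw 0.8337 tilt [ 0.03 -0.02] j7 -0.496 F [0.3 0.8 0.2] T [-0.02 -0.17 -0.  ] w 91.5
shift mm [ 0.9 -0.8 36. ]
turn deg [ 2.0000e-02  4.0000e-02 -1.4171e+02]
[ 0.85  0.31 -0.55  1.78  0.18  1.1  -0.5 ]
red 20 [0.5806 0.2005 0.121 ] ang 0.5400222663429265
green 14 [0.6036 0.218  0.082 ] ang 0.6065348159766251
```

View pics/tz2.png

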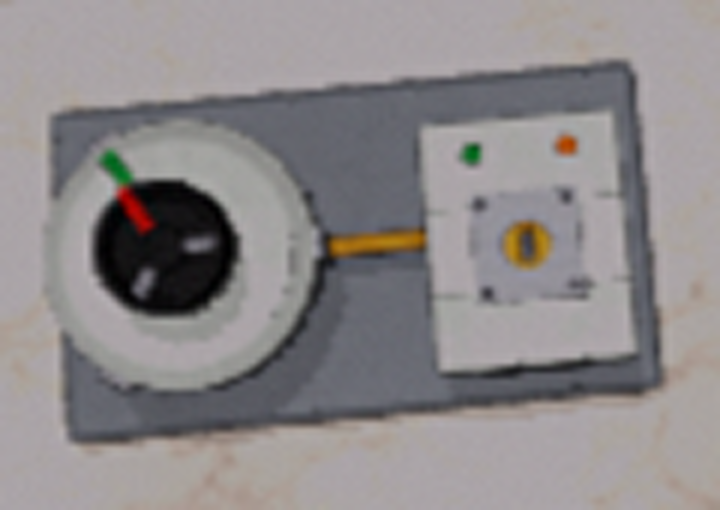

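The pointer now lines up with the green mark; solving for the centre from both pointer positions puts it about 0.04 rad past the mark. Next I'll turn the tool for the key.

```bash
python3 -m pendant '[[[0,0,0],[0,0,-10.1],0.0918],[[0,0,0],[0,0,-10.1],0.0918],[[0,0,0],[0,0,-10.1],0.0918],[[0,0,0],[0,0,-10.1],0.0918],[[0,0,0],[0,0,-10.1],0.0918],[[0,0,0],[0,0,-10.1],0.0918],[[0,0,0],[0,0,-10.1],0.06]]'; python3 -m pendant '[[[0,0,0],[0,0,-10.1],0.06],[[0,0,0],[0,0,-10.1],0.06],[[0,0,0],[0,0,-10.1],0.06],[[0,0,0],[0,0,-10.1],0.06],[[0,0,0],[0,0,-10.1],0.06],[[0,0,0],[0,0,-10.1],0.06],[[0,0,0],[0,0,-10.1],0.06]]';python3 go.py .45 -.258 .12 3.307
python3 - <<'E'
from meas import *
print(arm.observe()['joints'].round(2))
E
```

```text
clock: 11.6
position: [0.4506, -0.2571, 0.2358]
ee_rot: [1.599, 2.704, -0.0]
force: [-0.5, 0.2, 0.8]
width: 0.93
clock: 12.48
position: [0.4506, -0.2572, 0.2358]
ee_rot: [0.26, -3.131, 0.0]
force: [0.8, -1.8, -0.4]
width: 0.657
clk 12.47 p [ 450.6 -257.2  235.8] yaw -2.976 tilt [ 0.   -0.01] j7 1.719 F [ 0.8 -1.8 -0.4] T [ 0.06 -0.1  -0.02] w 60.3
shift mm [  0.8  -0.6 115.8]
turn deg [-0.01 -0.    0.01]
[ 1.21  0.47 -1.1   1.76  0.45  1.2   1.72]
```

```bash
python3 -m pendant '[[[0.0004,-0.0005,0.046],[0,0,0],0.06],[[0.0004,0,0.046],[0,0,0],0.06],[[0,0,0.046],[0,0,0],0.06],[[0,0,0.03],[0,0,0],0.06],[[0,0,0.017],[0,0,0],0.06],[[0,0,0],[0,0,0],0.06]]'; python3 go.py .4497 -.258 .051 3.307
python3 - <<'E'
from meas import *
p,d=arm.get_image("scene")
cv2.imwrite("pics/k1.png",cv2.resize(p[200:330,310:460,::-1],None,fx=5,fy=4.6))
E
```

```text
clock: 13.22
position: [0.4497, -0.2578, 0.0503]
ee_rot: [0.251, -3.131, -0.001]
force: [0.4, 0.4, 0.6]
width: 0.652
clk 13.22 p [ 449.7 -257.8   50.3] yaw -2.9816 tilt [-0.06  0.04] j7 1.492 F [0.4 0.4 0.6] T [ 0.12 -0.16  0.05] w 59.8
shift mm [ 0.  -0.2 -0.7]
turn deg [ 0.05 -0.05 -0.31]
```

View pics/k1.png

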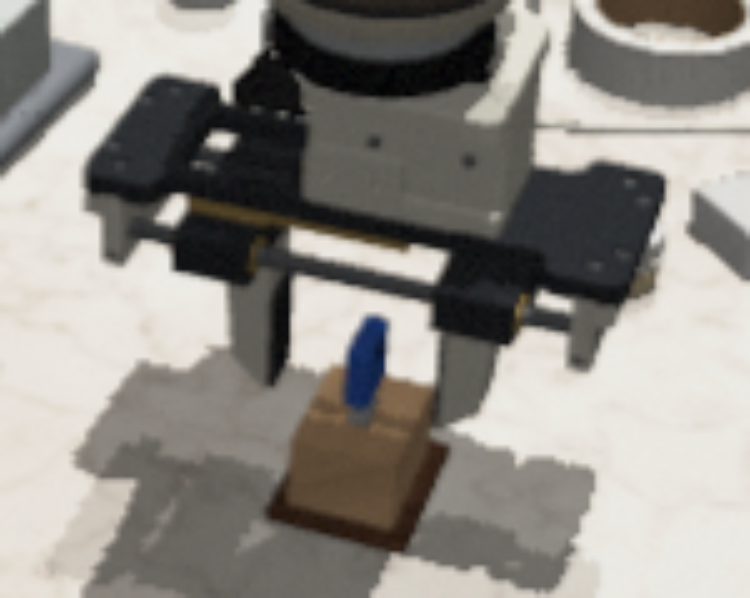

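The key stands centred between the open fingers at about (365,365) in the crop. Grip it.

```bash
python3 -m pendant '[[[0,0,0],[0,0,0],0.0],[[0,0,0],[0,0,0],0.0],[[0,0,0],[0,0,0],0.0],[[0,0,0],[0,0,0],0.0],[[0,0,0],[0,0,0],0.0],[[0,0,0],[0,0,0],0.0],[[0,0,0],[0,0,0],0.0],[[0,0,0],[0,0,0],0.0]]' 40; python3 go.py .4497 -.258 .051 3.307
```

```text
clock: 14.28
position: [0.4499, -0.2587, 0.0507]
ee_rot: [0.25, -3.132, 0.001]
force: [0.3, -3.3, -1.2]
width: 0.105
clk 14.28 p [ 449.9 -258.7   50.7] yaw -2.9825 tilt [ 0.   -0.04] j7 1.492 F [ 0.3 -3.3 -1.2] T [-0.8  -0.25  0.03] w 9.7
shift mm [ 0.1  0.7 -0.3]
turn deg [-0.03 -0.   -0.36]
```

```bash
python3 -m pendant '[[[0,0,-0.01],[0,0,0],0.0],[[0,0,-0.02],[0,0,0],0.0],[[0,0,-0.045],[0,0,0],0.0],[[0,0,-0.045],[0,0,0],0.0],[[0,0,0],[0,0,0],0.0]]' 40; python3 go.py .568 .033 .17 np.pi+.078
python3 - <<'E'
from meas import *
p,d=arm.get_image("scene")
cv2.imwrite("pics/k2.png",cv2.resize(p[150:330,310:460,::-1],None,fx=4,fy=3.3))
E
```

```text
clock: 14.9
position: [0.4521, -0.2574, 0.1746]
ee_rot: [-0.251, 3.126, -0.004]
force: [0.3, -0.2, -0.4]
width: 0.109
clk 14.9 p [ 452.1 -257.4  174.6] yaw -2.9811 tilt [ 0.3  -0.11] j7 1.649 F [ 0.3 -0.2 -0.4] T [ 0.12 -0.14 -0.01] w 10.0
shift mm [-160.8  268.1    4.6]
turn deg [-0.14  0.29  4.73]
```

View pics/k2.png

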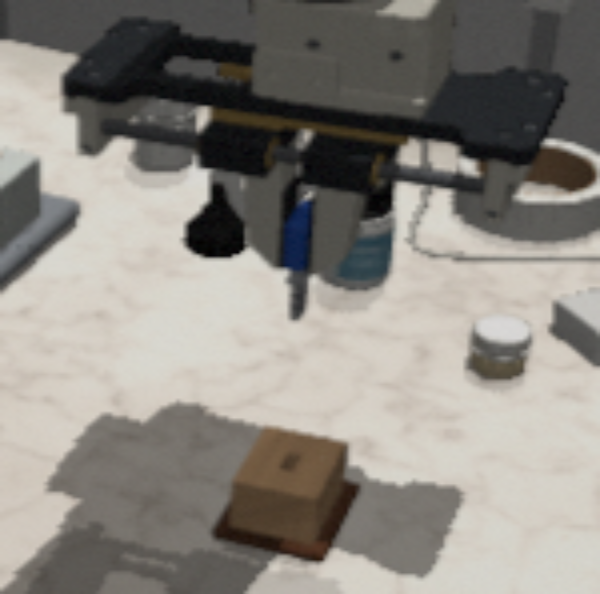

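The key is held upright between the pads and the stand's slot is empty. I'll refine the plug position before moving on.

Run:
```python
from meas import *
ps=[arm.get_image("top")[0].astype(float) for _ in range(4)]
p=np.mean(ps,0).astype(np.uint8)
up=cv2.resize(p,None,fx=4,fy=4,interpolation=cv2.INTER_CUBIC)
m=msk(up,'brass',(294*4,214*4,312*4,236*4))
cs,_=cv2.findContours(m.astype(np.uint8),cv2.RETR_EXTERNAL,cv2.CHAIN_APPROX_NONE); c=max(cs,key=cv2.contourArea)
h=cv2.convexHull(c); M=cv2.moments(h); e=cv2.fitEllipse(c); print(e)
for q in((M['m10']/M['m00'],M['m01']/M['m00']),e[0]):
    uv=((q[0]+.5)/4-.5,(q[1]+.5)/4-.5); print(uv,onz("top",uv,.07).round(4))
# slot: dark pixels in the hull
hm=np.zeros(m.shape,np.uint8); cv2.drawContours(hm,[h],-1,1,-1); s=(hm>0)&(up.max(2)<75); v,u=np.nonzero(s)
Q=onz("top",np.c_[(u+.5)/4-.5,(v+.5)/4-.5],.07); print("slot",len(u),Q.mean(0)); 
if len(u)>5: w,V=np.linalg.eigh(np.cov(Q[:,:2].T)); print(np.sqrt(w),np.arctan2(V[1,1],V[0,1]))
ps=np.mean([arm.get_image("scene")[0].astype(float) for _ in range(2)],0).astype(np.uint8)
cv2.imwrite("pics/pl.png",np.hstack([cv2.resize(p[210:240,288:318,::-1],(400,400),interpolation=cv2.INTER_CUBIC),cv2.resize(ps[185:220,272:307,::-1],(400,400),interpolation=cv2.INTER_CUBIC)]))
up=cv2.resize(ps,None,fx=4,fy=4,interpolation=cv2.INTER_CUBIC)
hsv=cv2.cvtColor(up,cv2.COLOR_RGB2HSV).astype(int); m=(hsv[...,0]>12)&(hsv[...,0]<32)&(hsv[...,1]>110); b=np.zeros_like(m); b[196*4:212*4,282*4:298*4]=1; m&=b
cs,_=cv2.findContours(m.astype(np.uint8),cv2.RETR_EXTERNAL,cv2.CHAIN_APPROX_NONE)
if cs:
  c=max(cs,key=cv2.contourArea);h=cv2.convexHull(c); M=cv2.moments(h);q=(M['m10']/M['m00'],M['m01']/M['m00']);uv=((q[0]+.5)/4-.5,(q[1]+.5)/4-.5); print("scene",cv2.boundingRect(c),uv,onz("scene",uv,.07).round(4))
```

```text
((1211.1033935546875, 902.3934326171875), (27.161399841308594, 27.929763793945312), 66.4229507446289)
(302.38372492442977, 225.23402720527616) [[0.5671 0.0327 0.07  ]]
(302.4008483886719, 225.22335815429688) [[0.5671 0.0326 0.07  ]]
slot 41 [0.56843563 0.03217352 0.07      ]
[0.00087035 0.00222199] -2.970057055131129
scene (1143, 809, 33, 14) (289.41268726591755, 203.501170411985) [[0.5698 0.0343 0.07  ]]
```

View pics/pl.png

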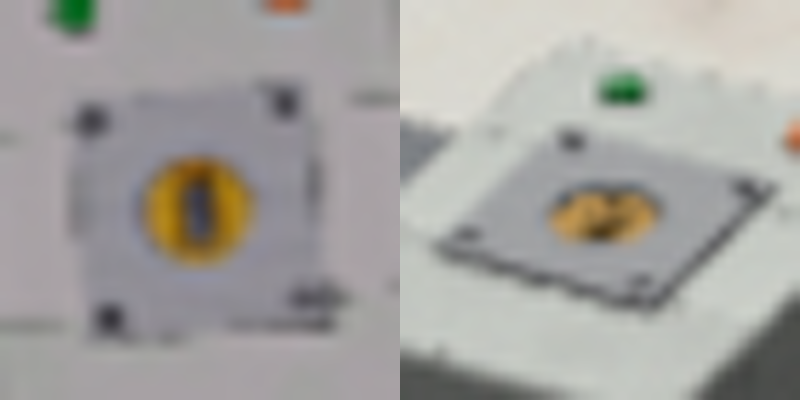

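```bash
python3 -m pendant '[[[-0.0268,0.0446,0],[0,0,0],0.0],[[-0.0268,0.0446,0],[0,0,0],0.0],[[-0.0268,0.0446,0],[0,0,0],0.0],[[-0.0268,0.0446,0],[0,0,0],0.0],[[-0.0268,0.0446,0],[0,0,0],0.0],[[-0.0268,0.0446,0],[0,0,0],0.0],[[0,0,0],[0,0,4.7],0.0],[[0,0,0],[0,0,0],0.0]]'; python3 go.py .568 .0328 .125 np.pi+.078
```

```text
clock: 16.25
position: [0.5658, 0.0323, 0.17]
ee_rot: [0.125, -3.138, 0.0]
force: [-0.3, -0.1, -0.6]
width: 0.106
clk 16.25 p [565.8  32.3 170. ] yaw -3.0621 tilt [-0.07 -0.01] j7 1.018 F [-0.3 -0.1 -0.6] T [ 0.1  -0.1   0.04] w 9.8
shift mm [-2.3  0.3 45. ]
turn deg [-0.   -0.07  0.08]
```

```bash
python3 -m pendant '[[[-0.0023,0.0003,0.02],[0,0,0],0.0],[[0,0,0.02],[0,0,0],0.0],[[0,0,0.005],[0,0,0],0.0],[[0,0,0],[0,0,0],0.0]]'; python3 go.py .568 .0328 .115 np.pi+.078
python3 - <<'E'
from meas import *
p,d=arm.get_image("scene")
cv2.imwrite("pics/i1.png",cv2.resize(p[140:240,230:350,::-1],None,fx=6,fy=6,interpolation=cv2.INTER_CUBIC))
s=arm.observe();q=np.array(s['position']);print(proj("scene",[q-[0,0,.0347],[.568,.0328,.07]]))
p,d=arm.get_image("top")
cv2.imwrite("pics/i2.png",cv2.resize(p[195:255,260:345,::-1],None,fx=8,fy=8,interpolation=cv2.INTER_CUBIC))
E
```

```text
clock: 16.75
position: [0.568, 0.0318, 0.1251]
ee_rot: [0.122, -3.138, -0.0]
force: [0.1, -0.2, -0.4]
width: 0.105
clk 16.75 p [568.   31.8 125.1] yaw -3.0639 tilt [-0.07  0.  ] j7 0.974 F [ 0.1 -0.2 -0.4] T [ 0.17 -0.13 -0.02] w 9.7
shift mm [-0.1  1.  10.1]
turn deg [ 0.01 -0.07 -0.02]
[[289.35069348 196.16538603]
 [289.50211884 204.04709452]]
```

View pics/i1.png

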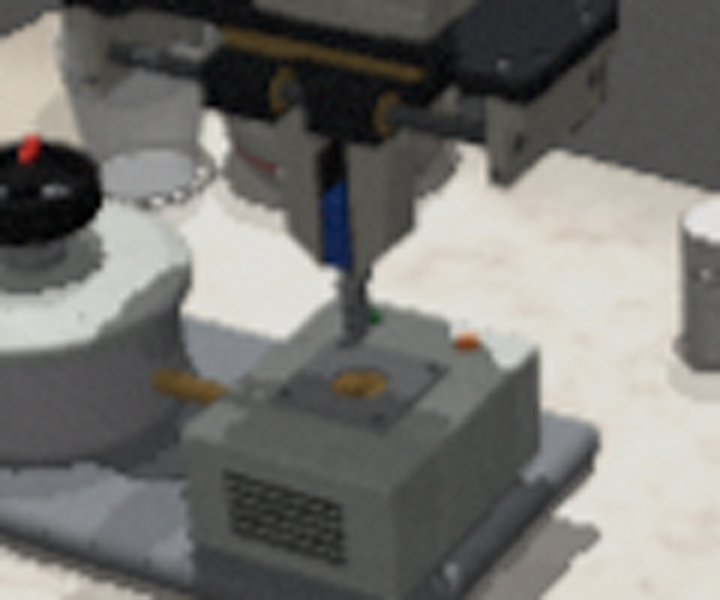

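The tip hangs over the brass plug, which is at (360,384) in the crop. I'll descend gently and watch the force.

```bash
python3 -m pendant '[[[-0.0004,0,0.008],[0,0,0],0.0],[[0,0,0.008],[0,0,0],0.0],[[0,0,0.003],[0,0,0],0.0],[[0,0,0.002],[0,0,0],0.0],[[0,0,0],[0,0,0],0.0]]'; python3 go.py .568 .0328 .0807 np.pi+.078; python3 -m pendant '[[[0,0,0.002],[0,0,0],0.0],[[0,0,0.001],[0,0,0],0.0],[[0,0,0],[0,0,0],0.0]]'; python3 go.py .568 .0328 .0807 np.pi+.078
```

```text
clock: 17.48
position: [0.5688, 0.0322, 0.1047]
ee_rot: [0.122, -3.139, -0.0]
force: [-0.1, 0.9, 0.5]
width: 0.106
clk 17.48 p [568.8  32.2 104.7] yaw -3.0639 tilt [-0.  0.] j7 0.952 F [-0.1  0.9  0.5] T [ 0.1  -0.12  0.  ] w 9.7
shift mm [ 0.8  0.7 24. ]
turn deg [ 0.   -0.   -0.02]
clock: 17.85
position: [0.5682, 0.0321, 0.1014]
ee_rot: [0.122, -3.138, 0.0]
force: [-2.2, 0.0, -0.9]
width: 0.106
clk 17.85 p [568.2  32.1 101.4] yaw -3.0638 tilt [-0.07 -0.01] j7 0.949 F [-2.2  0.  -0.9] T [ 0.28  0.34 -0.07] w 9.7
shift mm [ 0.1  0.7 20.7]
turn deg [-0.   -0.07 -0.01]
```

```bash
python3 -m pendant '[[[0.0006,0,0.002],[0,0,0],0.0],[[0,0,0.002],[0,0,0],0.0],[[0,0,0.001],[0,0,0],0.0],[[0,0,0],[0,0,0],0.0]]'; python3 go.py .568 .0328 .0807 np.pi+.078; python3 -m pendant '[[[0,0,0.001],[0,0,0],0.0],[[0,0,0.001],[0,0,0],0.0],[[0,0,0.001],[0,0,0],0.0],[[0,0,0],[0,0,0],0.0]]'; python3 go.py .568 .0328 .0807 np.pi+.078
```

```text
clock: 18.35
position: [0.568, 0.0319, 0.0965]
ee_rot: [0.122, -3.139, 0.0]
force: [-1.6, 0.4, -1.1]
width: 0.106
clk 18.35 p [568.   31.9  96.5] yaw -3.0641 tilt [-0.02 -0.01] j7 0.943 F [-1.6  0.4 -1.1] T [ 0.07  0.29 -0.  ] w 9.7
shift mm [-0.   0.9 15.8]
turn deg [-0.01 -0.02 -0.03]
clock: 18.85
position: [0.5681, 0.0321, 0.0936]
ee_rot: [0.122, -3.139, 0.0]
force: [-4.1, 0.9, 0.8]
width: 0.105
clk 18.85 p [568.1  32.1  93.6] yaw -3.064 tilt [-0.01 -0.  ] j7 0.94 F [-4.1  0.9  0.8] T [ 0.11  0.55 -0.03] w 9.7
shift mm [ 0.   0.7 12.9]
turn deg [-0.   -0.01 -0.02]
```

```bash
python3 -m pendant '[[[0.0007,0,0.001],[0,0,0],0.0],[[0,0,0.0005],[0,0,0],0.0],[[0,0,0.0005],[0,0,0],0.0],[[0,0,0],[0,0,0],0.0]]'; python3 go.py .568 .0328 .0807 np.pi+.078
```

```text
clock: 19.35
position: [0.568, 0.0322, 0.0925]
ee_rot: [-0.122, 3.138, -0.0]
force: [-3.5, -0.5, 7.9]
width: 0.105
clk 19.35 p [568.   32.2  92.5] yaw -3.0641 tilt [ 0.08 -0.  ] j7 0.937 F [-3.5 -0.5  7.9] T [-0.08  0.72 -0.02] w 9.7
shift mm [ 0.   0.6 11.8]
turn deg [-0.01  0.08 -0.03]
```

```bash
python3 -m pendant '[[[0,0,0],[0,0,5],0.0],[[0,0,0],[0,0,5],0.0],[[0,0,0],[0,0,4],0.0],[[0,0,0],[0,0,0],0.0]]'; python3 go.py .568 .0328 .0807 np.pi+.078;  python3 -m pendant '[[[0,0,0],[0,0,2],0.0],[[0,0,0],[0,0,2],0.0],[[0,0,0],[0,0,0],0.0]]'; python3 go.py .568 .0328 .0807 np.pi+.078
```

```text
clock: 19.85
position: [0.568, 0.0319, 0.0921]
ee_rot: [0.261, 3.13, -0.001]
force: [-1.8, -0.5, 4.7]
width: 0.108
clk 19.85 p [568.   31.9  92.1] yaw 2.9751 tilt [ 0.06 -0.03] j7 0.73 F [-1.8 -0.5  4.7] T [-0.18  0.36  0.03] w 9.9
shift mm [ 0.1  0.9 11.4]
turn deg [ -0.02   0.06 -14.01]
clock: 20.23
position: [0.568, 0.0318, 0.092]
ee_rot: [0.369, 3.119, -0.0]
force: [-2.4, -1.0, 4.8]
width: 0.104
clk 20.23 p [568.   31.8  92. ] yaw 2.906 tilt [ 0.05 -0.02] j7 0.672 F [-2.4 -1.   4.8] T [-0.25  0.25  0.02] w 9.6
shift mm [ 0.2  0.9 11.3]
turn deg [-1.000e-02  5.000e-02 -1.797e+01]
```

```bash
python3 -m pendant '[[[0,0,0.0005],[0,0,2],0.0],[[0,0,0],[0,0,2],0.0],[[0,0,0],[0,0,0],0.0]]'; python3 go.py .568 .0328 .0807 np.pi+.078;  python3 -m pendant '[[[0,0,0],[0,0,2],0.0],[[0,0,0],[0,0,2],0.0],[[0,0,0],[0,0,0],0.0]]'; python3 go.py .568 .0328 .0807 np.pi+.078
```

```text
clock: 20.6
position: [0.568, 0.0318, 0.0915]
ee_rot: [0.478, 3.104, -0.0]
force: [-2.1, -0.9, 6.1]
width: 0.11
clk 20.6 p [568.   31.8  91.5] yaw 2.8361 tilt [ 0.05 -0.02] j7 0.612 F [-2.1 -0.9  6.1] T [-0.29  0.31 -0.  ] w 10.1
shift mm [ 0.3  1.  10.8]
turn deg [-2.000e-02  5.000e-02 -2.197e+01]
clock: 20.98
position: [0.5679, 0.0317, 0.0915]
ee_rot: [0.586, 3.086, -0.001]
force: [-1.1, -2.1, 5.1]
width: 0.106
clk 20.98 p [567.9  31.7  91.5] yaw 2.7663 tilt [ 0.05 -0.03] j7 0.553 F [-1.1 -2.1  5.1] T [-0.38  0.36  0.01] w 9.8
shift mm [ 0.4  1.1 10.8]
turn deg [-2.000e-02  5.000e-02 -2.597e+01]
```

```bash
python3 -m pendant '[[[0,0,0.0006],[0,0,2],0.0],[[0,0,0],[0,0,2],0.0],[[0,0,0],[0,0,0],0.0]]'; python3 go.py .568 .0328 .0807 np.pi+.078;  python3 -m pendant '[[[0,0,0],[0,0,2],0.0],[[0,0,0],[0,0,2],0.0],[[0,0,0],[0,0,0],0.0]]'; python3 go.py .568 .0328 .0807 np.pi+.078
```

```text
clock: 21.35
position: [0.5679, 0.0316, 0.0909]
ee_rot: [0.693, 3.063, -0.001]
force: [-1.6, -2.5, 5.9]
width: 0.105
clk 21.35 p [567.9  31.6  90.9] yaw 2.6965 tilt [ 0.05 -0.04] j7 0.493 F [-1.6 -2.5  5.9] T [-0.45  0.28  0.07] w 9.7
shift mm [ 0.5  1.1 10.2]
turn deg [ -0.03   0.06 -29.97]
clock: 21.72
position: [0.5679, 0.0315, 0.0909]
ee_rot: [0.8, 3.037, -0.001]
force: [-1.9, -3.2, 6.6]
width: 0.107
clk 21.73 p [567.9  31.5  90.9] yaw 2.6266 tilt [ 0.04 -0.04] j7 0.434 F [-1.9 -3.2  6.6] T [-0.49  0.34  0.04] w 9.8
shift mm [ 0.6  1.2 10.2]
turn deg [-3.000e-02  5.000e-02 -3.398e+01]
```

```bash
python3 -m pendant '[[[0,0,0.0005],[0,0,0],0.0],[[0,0,0.0005],[0,0,0],0.0],[[0,0,0],[0,0,0],0.0]]'; python3 go.py .568 .0328 .0807 np.pi+.078;  python3 -c "
from h import *
p,d=arm.get_image('scene')
cv2.imwrite('pics/i3.png',cv2.resize(p[140:220,250:330,::-1],None,fx=7,fy=7,interpolation=cv2.INTER_CUBIC))"
```

```text
clock: 22.1
position: [0.5679, 0.0315, 0.0899]
ee_rot: [0.799, 3.037, -0.001]
force: [-2.4, -2.3, 5.5]
width: 0.104
clk 22.1 p [567.9  31.5  89.9] yaw 2.6271 tilt [ 0.04 -0.04] j7 0.434 F [-2.4 -2.3  5.5] T [-0.45  0.39  0.05] w 9.6
shift mm [0.5 1.2 9.2]
turn deg [-3.000e-02  5.000e-02 -3.395e+01]
```

View pics/i3.png

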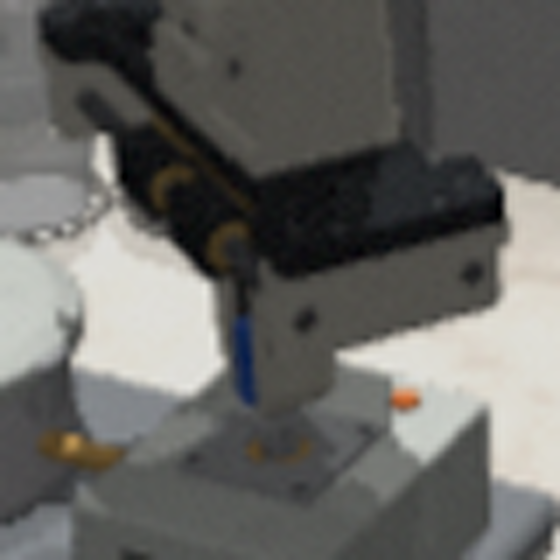

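```bash
python3 -m pendant '[[[0,0,0.0005],[0,0,0],0.0],[[0,0,0.0005],[0,0,0],0.0],[[0,0,0],[0,0,0],0.0]]'; python3 go.py .568 .0328 .0807 np.pi+.078;python3 -m pendant '[[[0,0,0.0005],[0,0,0],0.0],[[0,0,0.0005],[0,0,0],0.0],[[0,0,0],[0,0,0],0.0]]'; python3 go.py .568 .0328 .0807 np.pi+.078
```

```text
clock: 22.52
position: [0.5679, 0.0315, 0.0889]
ee_rot: [0.799, 3.037, -0.001]
force: [-2.7, -1.9, 6.7]
width: 0.107
clk 22.52 p [567.9  31.5  88.9] yaw 2.6271 tilt [ 0.04 -0.04] j7 0.433 F [-2.7 -1.9  6.7] T [-0.51  0.37  0.02] w 9.8
shift mm [0.6 1.2 8.2]
turn deg [-3.000e-02  5.000e-02 -3.395e+01]
clock: 22.9
position: [0.5679, 0.0315, 0.0879]
ee_rot: [0.799, 3.037, -0.001]
force: [-2.0, -2.4, 6.2]
width: 0.109
clk 22.9 p [567.9  31.5  87.9] yaw 2.6271 tilt [ 0.04 -0.04] j7 0.432 F [-2.  -2.4  6.2] T [-0.44  0.37  0.05] w 10.0
shift mm [0.5 1.2 7.2]
turn deg [-3.000e-02  5.000e-02 -3.395e+01]
```

Run:
```python
from meas import *
def bl(img,x0,y0,s,tcp):
    hsv=cv2.cvtColor(img,cv2.COLOR_BGR2HSV).astype(int); m=(hsv[...,0]>105)&(hsv[...,0]<130)&(hsv[...,1]>130)&(hsv[...,2]>50)
    v,u=np.nonzero(m); n=len(u); q=proj("scene",tcp)[0]
    b=np.percentile(v,99); ub=u[v>b-6].mean(); 
    print(n,"bottom px",((ub+.5)/s-.5+x0).round(2),((b+.5)/s-.5+y0).round(2),"tcp px",q.round(2),"diff",(np.array([(ub+.5)/s-.5+x0,(b+.5)/s-.5+y0])-q).round(2), "1mm z=",(proj("scene",np.array(tcp)+[0,0,-.001])-q).round(2))
bl(cv2.imread("pics/i1.png"),230,140,6,[.568,.0318,.1251])
bl(cv2.imread("pics/i3.png"),250,140,7,[.5679,.0315,.0899])
p,d=arm.get_image("scene"); z=cv2.resize(p[140:220,250:330,::-1],None,fx=7,fy=7,interpolation=cv2.INTER_CUBIC); cv2.imwrite("pics/i4.png",z)
bl(z,250,140,7,[.5679,.0315,.0879])
```

```text
1825 bottom px 286.18 183.71 tcp px [288.46 183.06] diff [-2.28  0.65] 1mm z= [[0.03 0.39]]
1061 bottom px 285.08 196.71 tcp px [289.45 196.73] diff [-4.37 -0.01] 1mm z= [[0.03 0.38]]
1025 bottom px 285.13 197.29 tcp px [289.5  197.49] diff [-4.37 -0.2 ] 1mm z= [[0.03 0.38]]
```

View pics/i4.png

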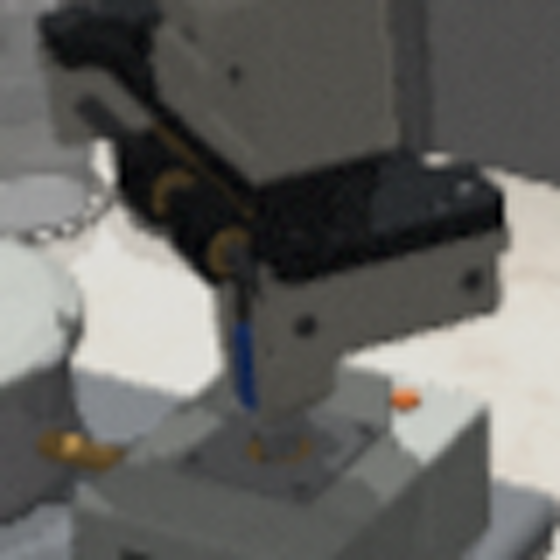

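The key itself has descended about 2 mm (blue edge moved 5 px at 7x), so it isn't slipping in the grip. Keep pushing.

```bash
python3 -m pendant '[[[0,0,0.0005],[0,0,0],0.0],[[0,0,0.0005],[0,0,0],0.0],[[0,0,0],[0,0,0],0.0]]'; python3 go.py .568 .0328 .0807 np.pi+.078;python3 -m pendant '[[[0,0,0.0005],[0,0,0],0.0],[[0,0,0.0005],[0,0,0],0.0],[[0,0,0],[0,0,0],0.0]]'; python3 go.py .568 .0328 .0807 np.pi+.078
```

```text
clock: 23.32
position: [0.5679, 0.0315, 0.0869]
ee_rot: [0.799, 3.037, -0.001]
force: [-1.8, -1.3, 6.0]
width: 0.103
clk 23.32 p [567.9  31.5  86.9] yaw 2.6271 tilt [ 0.04 -0.04] j7 0.431 F [-1.8 -1.3  6. ] T [-0.43  0.4   0.05] w 9.5
shift mm [0.6 1.2 6.2]
turn deg [-3.000e-02  5.000e-02 -3.395e+01]
clock: 23.7
position: [0.5679, 0.0315, 0.0859]
ee_rot: [0.799, 3.037, -0.001]
force: [-2.1, -2.4, 6.7]
width: 0.107
clk 23.7 p [567.9  31.5  85.9] yaw 2.627 tilt [ 0.04 -0.04] j7 0.43 F [-2.1 -2.4  6.7] T [-0.5   0.35  0.03] w 9.9
shift mm [0.6 1.2 5.2]
turn deg [-3.000e-02  5.000e-02 -3.395e+01]
```

Run:
```python
from meas import *
ims=[arm.get_image("scene")[0].astype(float) for _ in range(3)]
p=np.mean(ims,0).astype(np.uint8); z=cv2.resize(p[140:220,250:330,::-1],None,fx=7,fy=7,interpolation=cv2.INTER_CUBIC); cv2.imwrite("pics/i5.png",z)
def prof(img):
    b=img.astype(float); m=(b[...,0]-np.maximum(b[...,1],b[...,2]))[:,225:265]; s=m.clip(20)-20; r=s.sum(1); v=np.arange(len(r)); 
    k=r>r.max()*.3; print(v[k][0],v[k][-1],(r*v).sum()/r.sum())
for f in("i3","i4","i5"): prof(cv2.imread(f"pics/{f}.png"))
```

```text
319 400 358.2643954202737
325 404 362.60585343804735
331 410 368.6920776436068
```

View pics/i5.png

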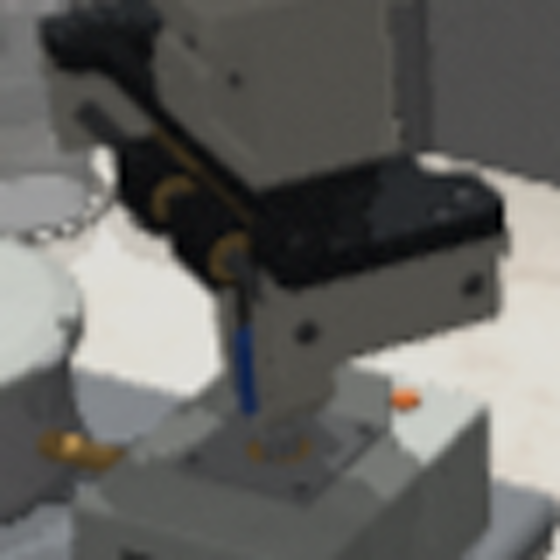

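The blue head tracked the tool: about 3.9 mm over 4 mm of travel. Continue to home.

```bash
python3 -m pendant '[[[0,0,0.0005],[0,0,0],0.0],[[0,0,0.0005],[0,0,0],0.0],[[0,0,0.0005],[0,0,0],0.0],[[0,0,0.0005],[0,0,0],0.0],[[0,0,0],[0,0,0],0.0]]'; python3 go.py .568 .0328 .0807 np.pi+.078;python3 -m pendant '[[[0,0,0.0005],[0,0,0],0.0],[[0,0,0.0005],[0,0,0],0.0],[[0,0,0.0005],[0,0,0],0.0],[[0,0,0.0005],[0,0,0],0.0],[[0,0,0],[0,0,0],0.0]]'; python3 go.py .568 .0328 .0807 np.pi+.078
```

```text
clock: 24.48
position: [0.5679, 0.0315, 0.0839]
ee_rot: [0.799, 3.037, -0.001]
force: [-2.3, -2.0, 6.4]
width: 0.109
clk 24.48 p [567.9  31.5  83.9] yaw 2.627 tilt [ 0.04 -0.04] j7 0.427 F [-2.3 -2.   6.4] T [-0.5   0.38  0.08] w 10.0
shift mm [0.6 1.2 3.2]
turn deg [-3.000e-02  5.000e-02 -3.395e+01]
clock: 25.1
position: [0.5679, 0.0315, 0.0819]
ee_rot: [0.799, 3.037, -0.001]
force: [-2.7, -1.3, 6.5]
width: 0.105
clk 25.1 p [567.9  31.5  81.9] yaw 2.6271 tilt [ 0.04 -0.04] j7 0.425 F [-2.7 -1.3  6.5] T [-0.46  0.42  0.03] w 9.6
shift mm [0.5 1.2 1.2]
turn deg [-3.000e-02  5.000e-02 -3.395e+01]
```

```bash
python3 -m pendant '[[[0,0,0.0005],[0,0,0],0.0],[[0,0,0.0005],[0,0,0],0.0],[[0,0,0],[0,0,0],0.0]]'; python3 go.py .568 .0328 .0807 np.pi+.078;python3 -m pendant '[[[0,0,0.0005],[0,0,0],0.0],[[0,0,0.0005],[0,0,0],0.0],[[0,0,0],[0,0,0],0.0]]'; python3 go.py .568 .0328 .0807 np.pi+.078
python3 - <<'E'
from meas import *
ims=[arm.get_image("scene")[0].astype(float) for _ in range(3)]
p=np.mean(ims,0).astype(np.uint8); z=cv2.resize(p[140:220,250:330,::-1],None,fx=7,fy=7,interpolation=cv2.INTER_CUBIC); cv2.imwrite("pics/i6.png",z)
def prof(img):
    b=img.astype(float); m=(b[...,0]-np.maximum(b[...,1],b[...,2]))[:,225:265]; s=m.clip(20)-20; r=s.sum(1); v=np.arange(len(r)); 
    k=r>r.max()*.3; print(v[k][0],v[k][-1],(r*v).sum()/r.sum())
prof(z)
E
```

```text
clock: 25.48
position: [0.5679, 0.0315, 0.0809]
ee_rot: [0.799, 3.037, -0.001]
force: [-2.5, -2.2, 5.5]
width: 0.103
clk 25.48 p [567.9  31.5  80.9] yaw 2.6271 tilt [ 0.04 -0.04] j7 0.424 F [-2.5 -2.2  5.5] T [-0.46  0.42  0.07] w 9.4
shift mm [0.5 1.2 0.2]
turn deg [-3.000e-02  5.000e-02 -3.395e+01]
clock: 25.85
position: [0.568, 0.0315, 0.0804]
ee_rot: [0.799, 3.037, -0.001]
force: [-4.1, -2.6, 12.5]
width: 0.106
clk 25.85 p [568.   31.5  80.4] yaw 2.627 tilt [ 0.06 -0.06] j7 0.423 F [-4.1 -2.6 12.5] T [-0.71  0.9   0.03] w 9.7
shift mm [ 0.6  1.1 -0.3]
turn deg [ -0.05   0.07 -33.95]
345 425 382.53967327887983
```

View pics/i6.png

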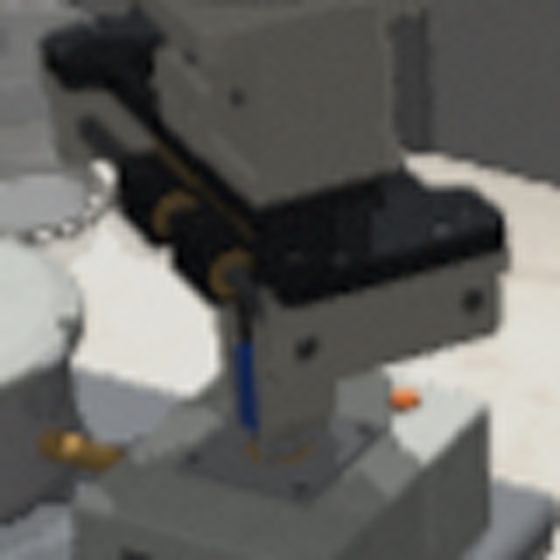

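The push rose to 12.5 N at TCP z 0.0804, against an expected 0.0807 for home. Blue bottom edge is at (245,425), about 2.1 mm below its last reading, so no slip. Now the quarter turn.

```bash
python3 -m pendant '[[[0,0,0],[0,0,5],0.0],[[0,0,0],[0,0,8],0.0],[[0,0,0],[0,0,8],0.0],[[0,0,0],[0,0,8],0.0],[[0,0,0],[0,0,6],0.0],[[0,0,0],[0,0,0],0.0]]' 50; python3 go.py .568 .0328 .0807 np.pi+.078;python3 -m pendant '[[[0,0,0],[0,0,6],0.0],[[0,0,0],[0,0,6],0.0],[[0,0,0],[0,0,6],0.0],[[0,0,0],[0,0,5],0.0],[[0,0,0],[0,0,0],0.0]]'; python3 go.py .568 .0328 .0807 np.pi+.078
```

```text
clock: 26.75
position: [0.5675, 0.031, 0.0804]
ee_rot: [1.677, 2.655, -0.003]
force: [-6.3, -4.8, 13.9]
width: 0.103
clk 26.75 p [567.5  31.   80.4] yaw 2.0147 tilt [ 0.02 -0.12] j7 -0.091 F [-6.3 -4.8 13.9] T [-1.02  1.15  0.1 ] w 9.5
shift mm [ 1.5  1.2 -0.3]
turn deg [ -0.1    0.08 -69.04]
clock: 27.38
position: [0.5671, 0.0308, 0.0804]
ee_rot: [2.173, 2.267, -0.003]
force: [-5.8, -4.6, 16.0]
width: 0.106
clk 27.38 p [567.1  30.8  80.4] yaw 1.6135 tilt [-0.03 -0.14] j7 -0.426 F [-5.8 -4.6 16. ] T [-1.15  1.6   0.21] w 9.7
shift mm [ 2.   1.  -0.3]
turn deg [-1.300e-01  8.000e-02 -9.202e+01]
```

```bash
python3 -m pendant '[[[0,0,0],[0,0,2],0.0],[[0,0,0],[0,0,2],0.0],[[0,0,0],[0,0,0],0.0]]' 50; python3 go.py .568 .0328 .0807 np.pi+.078;python3 -m pendant '[[[0,0,0],[0,0,2],0.0],[[0,0,0],[0,0,0],0.0],[[0,0,0],[0,0,0],0.0]]'; python3 go.py .568 .0328 .0807 np.pi+.078
```

```text
clock: 27.75
position: [0.5671, 0.0307, 0.0804]
ee_rot: [2.25, 2.191, -0.003]
force: [-6.7, -4.4, 16.1]
width: 0.103
clk 27.75 p [567.1  30.7  80.4] yaw 1.5445 tilt [-0.04 -0.13] j7 -0.484 F [-6.7 -4.4 16.1] T [-1.1   1.62  0.12] w 9.5
shift mm [ 2.1  0.9 -0.3]
turn deg [-1.300e-01  7.000e-02 -9.598e+01]
clock: 28.12
position: [0.567, 0.0307, 0.0804]
ee_rot: [2.287, 2.152, -0.003]
force: [-7.1, -5.2, 16.5]
width: 0.102
clk 28.12 p [567.   30.7  80.4] yaw 1.5101 tilt [-0.04 -0.13] j7 -0.512 F [-7.1 -5.2 16.5] T [-1.14  1.68  0.12] w 9.4
shift mm [ 2.1  0.8 -0.4]
turn deg [-1.400e-01  7.000e-02 -9.794e+01]
```

Run:
```python
from meas import *
p,d=arm.get_image("scene"); cv2.imwrite("pics/f1.png",cv2.resize(p[130:240,200:360,::-1],None,fx=5,fy=5,interpolation=cv2.INTER_CUBIC))
t,d=arm.get_image("top"); cv2.imwrite("pics/f2.png",cv2.resize(t[140:290,205:445,::-1],None,fx=3,fy=3,interpolation=cv2.INTER_CUBIC))
for k,b,z in(('red',(225,205,262,245),.121),('green',(225,195,245,218),.082)):
    c,n=cen(msk(t,k,b)); P=onz("top",c,z)[0]; v=P[:2]-[.5643,.1897]; print(k,n,P.round(4),"ang",np.arctan2(v[1],v[0]))
```

```text
red 20 [0.5806 0.2005 0.121 ] ang 0.5830093971811514
green 14 [0.6036 0.218  0.082 ] ang 0.6236540966859202
```

View pics/f1.png

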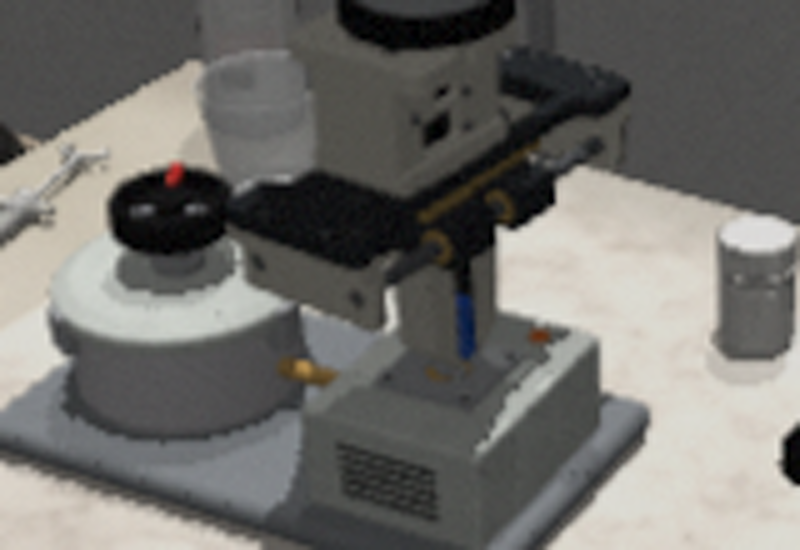

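View pics/f2.png

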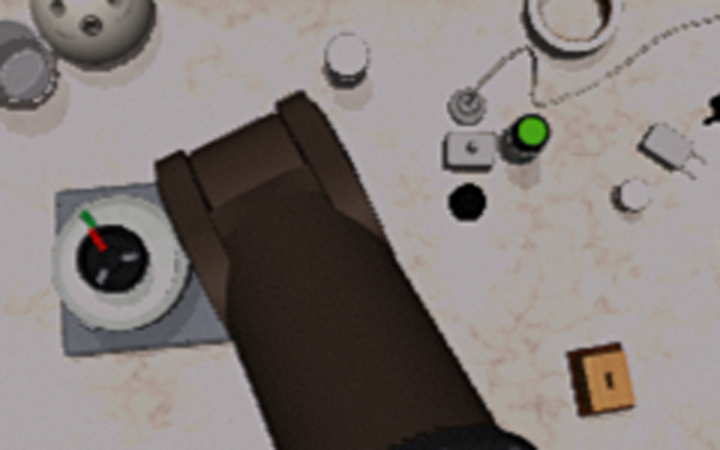

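```bash
python3 -m pendant '[[[0,0,0],[0,0,2],0.0],[[0,0,0],[0,0,0],0.0],[[0,0,0],[0,0,0],0.0],[[0,0,0],[0,0,0],0.0],[[0,0,0],[0,0,0],0.0]]' 50; python3 go.py .568 .0328 .0807 np.pi+.078
```

```text
clock: 28.85
position: [0.567, 0.0307, 0.0803]
ee_rot: [2.324, 2.112, -0.003]
force: [-7.8, -5.2, 17.1]
width: 0.108
clk 28.85 p [567.   30.7  80.3] yaw 1.4751 tilt [-0.04 -0.13] j7 -0.542 F [-7.8 -5.2 17.1] T [-1.13  1.7   0.15] w 9.9
shift mm [ 2.2  0.8 -0.4]
turn deg [-1.400e-01  7.000e-02 -9.995e+01]
```

```bash
python3 -c "
from cell import arm
print(arm.sign_off())"
```

```text
the job is handed in; nothing more can be done
None
```

I closed the lid, pushed the key fully home and turned it. The job was handed in at about 29 s, with the arm still gripping the key and holding it turned. No verdict was reported, so the checks below are my own.

- **Handwheel:** I turned it 124° in one grip. The last top picture shows the red pointer at the green mark, with the angles reading 0.583 and 0.624 rad. That puts the joint at about 2.64, within the 2.42–2.78 allowed at the end. An earlier reading using the camera's wheel centre suggested about 0.07 rad past the mark, which is still inside.
- **Key home:** The push rose from about 6 N to 12.5 N at TCP height 80.4 mm, where home was expected at 80.7 mm. The blue head followed the tool in the pictures, so the key was not slipping. The push was about 17 N at hand-in.
- **Wafers:** I never felt a clear drop at either wafer. The key turned 34° under 5–8 N and then went down against a steady drag of about 6 N.
- **Quarter turn:** The tool turned 100° from rest, which covers the 90° plus the key's play. I did not see a sharp torque rise at the stop, and the plug's angle could not be seen directly. I estimate it at about 1.5 rad or more.
- **Grip:** The grip was set to 50 N, with the fingers 9.9 mm apart on the 10 mm head.
- **Jars:** None looked moved in the last top picture; I did not measure them again.

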